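Pry up the splash cover and hold the belt-jog plunger half-way

TASK

The oven belt's jog plunger sits in a grey box under a clear, yellow-framed splash cover that has no handle: pick up the blue-handled scraper, slip its blade into the slot under the cover's front edge and lever the cover up with the scraper (not with your fingers) until it stands upright, then lay the scraper flat on the bench, clear of the box. Now press the red spring-loaded plunger half-way in with the fingers (10 mm of its 20 mm travel; pushing it right in trips the belt off, so never go that far), keep it there, and finish the program while still holding it there. Leave the tongs, jar, shaker and dip cups where they are.

Things in the scene. Friction and masses are not known exactly. Their poses are not given: they have to be found in the camera images.
- scraper_grip (a point): centre of the handle of the loose scraper (0.12 kg), half-way up. Handle blue, 90 long (x) x 20 wide (y) x 22 high (z) mm, lying on the bench, so this point is 11 mm above the bench. The point's x axis points along the tool to the blade, z up. The blade always lies pointing roughly away from the robot. Scraper and tongs may have changed sides of the bench.
- scraper_tip (a point): middle of the front edge of the scraper's dark steel blade: 130 mm ahead of scraper_grip along its x axis, at the same height. The blade is 34 mm wide, 2 mm thick, flat and level with the middle of the handle, 85 mm of it stands out of the handle.
- slot (a point): centre of the pry slot in the front wall of the fixed grey jog box, on the outer face. The box is 130 deep (x) x 140 wide (y) x 90 mm high, open-topped, walls 5 mm, standing on the bench. The slot is a cut-out at the top of the front wall, 80 mm wide and 14 mm high, between the wall's edge 76 mm above the bench and the closed cover's underside at 90 mm. The point's x axis points level from the front into the box (to the hinge), y along the front wall, z up.
- cover_hinge (a point): middle of the cover's hinge line: 130 mm behind the slot along the slot's x axis, 90 mm above the bench (on the top of the rear wall). Axes as the slot's.
- cover_edge (a point): middle of the cover's free front edge, on its underside, 130 mm from the hinge. The cover is a flat 130 x 140 x 5 mm plate of 0.09 kg, clear with a yellow frame; it turns about the hinge line and moves with it.
- cover (a joint): cover angle in rad: 0 shut (level), 1.57 upright, 1.85 fully back at its stop. It starts shut or up to 0.05 ajar. A friction hinge: it stays where it is left; lifting it takes about 1.3 N at the front edge, about 1.8 N 35 mm further in.
- plunger_top (a point): centre of the top of the red plunger head, a disc 36 mm across, pressed straight down; it stands in the middle of the box, 65 mm behind the front face. Released, its top is 70 mm above the bench, 20 mm below the rim of the box. z up.
- plunger (a joint): how far the plunger is pressed, m: 0 released, 0.020 right in. The spring pushes back with 4 N at the start, 8 N half-way and 12 N right in, and returns it when let go. Half-way, the plunger's top is 60 mm above the bench.
- jogbox: the fixed grey jog box itself; origin at the centre of its underside, x from its front to its hinge side, z up.
- scraper: the scraper; origin under the middle of its handle (on the bench while it lies there), x to the blade, z up.
- tongs: loose steel tongs with black tips, 220 x 60 x 16 mm, lying along x, origin under the middle; leave alone.
- jar: loose white jar with red lid, 110 mm across, 150 mm high, origin under its centre; leave alone.
- shaker: loose amber shaker with steel cap, 64 mm across, 130 mm high, origin under its centre; leave alone.
- cup1: loose dip cup, red foil, 62 mm across, 30 mm high, origin under its centre; leave alone.
- cup2: loose dip cup, orange foil, same size; leave alone.
- cup3: loose dip cup, pale foil, same size; leave alone.

How it is judged:
By the outcome, as a careful person would: the job done as asked, in the order asked, and still so for the second after the job is handed in, while the arm keeps its last pose, push and grip.
It also fails if it takes over 72 s, if anything falls off the work surface, if the arm or the gripper's body presses on something with over 40 N, if the wrist force passes 120 N, or if a joint passes its speed limit or range.

ROBOT

A 7-joint arm with a two-finger parallel gripper is mounted at the origin on the work surface. World frame = base frame: x ahead of the robot, y to its left, z up, the work surface at z = 0. Lengths are in m, angles in rad, forces in N, time in s.
With the tool pointing down it reaches from about 0.4 to 0.875 m from the base axis. Payload 6.5 kg.
Tool frame: the origin (TCP) lies midway between the tips of the shut fingers; the grasp point (between the pads) lies 19 mm behind it; z points along the fingers, y is the direction in which the jaws open and shut (so a half turn about z gives the same grasp; the last joint's range is limited). The gripper opens to 88 mm and grips with 3 to 60 N. Pads are 18 mm wide; open, the fingers measure 123 mm over their backs; the gripper's body (75 mm by 187 mm) begins 45 mm behind the grasp point.
Start: joints at [-1.239, 0.536, -0.004, 1.538, 0.003, 1.067, -0.071], TCP at [0.252, 0.599, 0.239] pointing down, gripper open.
Joint ranges: [-2.7, 2.7], [-0.37, 2.16], [-1.27, 1.26], [0.24, 2.4], [-1.31, 4.45], [0.19, 1.91], [-2.76, 2.76]. Speed limits (rad/s): [2.39, 2.39, 3.14, 3.14, 3.14, 3.14, 3.14].

INTERFACE

Orientations are given as a rotation vector (axis times angle).
In Python, from rig import r, optics gives the robot as it stands. The module is installed in compiled form; this text tells all that it offers.
- The arm moves only by the tool step_arm, never from a script. Its argument "rows" is a list that holds one entry, the list of rows, each a list of 7 numbers: the closure in counts, from 0 (fully open) to 255 (shut), then the shift along the tool's x, y, z in mm, then the turn, a rotation vector about the tool's x, y, z in rad. A call has 1 to 10 rows; each row is the pose to reach, as a shift and turn from the pose commanded when the call began, along the tool's axes at that moment; what a row does not reach only later rows make up. A row lasts 1/8 s, in which the tool goes at most 62.5 mm and 10.7 degrees, less where a joint would pass 70% of its speed; a pose out of reach is approached as far as the arm can. A call with a gripper value outside its range is refused whole. The fingers move at their own pace and stop on an object; "force" is the grip in N (left out, the last holds). Time passes only in rows, so rows that repeat a pose let the fingers close. It gives the time, the measured TCP pose, the force and the opening at its end, in the units of the state.
- r.observe(): the state, without advancing time (a new reading comes with each control period).
- optics.read_camera(name): name is "side" or "top"; returns a dict with "color" (420x560x3 uint8, blue, green, red), "K" (3x3 intrinsics, pixels), "R" (3x3) and "t" (3): a world point X has camera coordinates R X + t. Camera axes: x right, y down, z forward; pixel columns grow to the right and rows downward; lengths in m; the calibration is good to about 2 mm. A picture is of the moment at which its call begins. There is no depth.
- r.hand_in(): hands the job in, once; it reports no verdict.
Trained networks look in a picture, given as the dict that the camera call returned (one of the last four; its "shot" number tells which), for a name from the list of things; names that differ only in an ending like _2 or _b are one class to them, and where a whole thing is asked for, a point or a joint stands for the part that bears it (a point fixed in the world has none). Each returns a list of dicts, best first, with "conf" (0 to 1); they miss things now and then, are a little off and sometimes report something else, mostly with a low value. They report only what shows in the picture. A call takes as long as a camera call.
- optics.cut_out(target, picture): "region" (420x560 bool, what is visible of it) and "bbox" ([left, top, right, bottom] in pixels, round what is visible of it).
- optics.landmark_of(target, picture): "at" ([column, row] in pixels: a listed point, or the origin of a listed thing).
The state is a dict: "t": time; "qpos": joint angles; "qvel": joint speeds; "tau": joint torques, N m; "tool_pos": TCP position; "eef_rot": TCP orientation; "force": force on the tool from outside, world axes, zero at the start; "ft_torque": the same for the moment, N m; "gripper_width": opening from 0.0 (shut) to 1.0 (fully open).
Only numpy, scipy, OpenCV 4.12 (cv2) and the standard library are available. Lean on these libraries where they do the work, as an engineer would, in place of code of your own. Each camera call takes 0.05 s, during which the arm holds its last target.

## Working session

There is one attempt and no reset: what is moved stays moved. The work goes in short steps, Python scripts to look and compute and a tool call to move; the robot and the scene stay as the last step left them, time stands still between calls to the robot, and variables do not carry over. Pictures are saved under pics/ and viewed, and the job is handed in when it is done.

Besides the shell and the picture viewer there is one more tool, called after "Request:" in YAML: its name, and indented under it one key for each argument. step_arm: Moves the arm, as the interface text tells. Its arguments: {"type":"object","properties":{"rows":{"type":"array"},"force":{"type":"number"}},"required":["rows"]}

```bash
mkdir -p pics; ls; cat > h.py <<'E'
from rig import r, optics
import numpy as np, cv2
def ray(p,uv):
    d=np.linalg.inv(p["K"])@np.array([uv[0],uv[1],1.]); d=p["R"].T@d; c=-p["R"].T@p["t"]; return c,d/np.linalg.norm(d)
def onz(p,uv,z):
    c,d=ray(p,uv); return c+d*(z-c[2])/d[2]
def proj(p,X):
    x=p["R"]@np.array(X)+p["t"]; x=p["K"]@x; return x[:2]/x[2]
def tri(l):
    A=np.zeros((3,3));b=np.zeros(3)
    for p,uv in l:
        c,d=ray(p,uv);M=np.eye(3)-np.outer(d,d);A+=M;b+=M@c
    return np.linalg.solve(A,b)
E
python3 - <<'E'
from h import *
print(r.observe())
P={n:optics.read_camera(n) for n in("side","top")}
for n,p in P.items():
    cv2.imwrite(f"pics/{n}0.png",p["color"]); print(n,(-p["R"].T@p["t"]).round(3),p["R"].round(2).tolist(),p["K"][0,0])
for t in["scraper_grip","scraper_tip","slot","cover_hinge","cover_edge","plunger_top","jogbox","tongs","jar","shaker","cup1","cup2","cup3"]:
    l=[]
    for n,p in P.items():
        q=optics.landmark_of(t,p)
        print(t,n,[(np.round(a["at"],1).tolist(),round(a["conf"],2)) for a in q[:2]])
        if q:l.append((p,q[0]["at"]))
    if len(l)==2: 
        X=tri(l);print("   ",X.round(4),[np.round(proj(p,X)-uv,1).tolist() for p,uv in l])
E
```

```text
pics
{'t': 0.0, 'qpos': array([-1.2392141 ,  0.53720384, -0.00443832,  1.53881876,  0.00258266,
        1.06725596, -0.07119707]), 'qvel': array([ 0.00139522,  0.00077099, -0.00161066,  0.00045414, -0.00157485,
        0.00059044, -0.00077408]), 'tau': array([-3.43562315e-04, -5.70968986e+01,  9.90241393e-01, -2.51605654e+01,
       -5.63743617e-02,  1.75703724e-02,  1.27003336e-04]), 'tool_pos': array([0.25157767, 0.59870985, 0.23783583]), 'eef_rot': array([-6.20577031e-01, -3.07945899e+00,  2.61526562e-03]), 'force': array([-0.16652943,  0.89969624,  0.11297435]), 'ft_torque': array([ 0.02180951,  0.04276296, -0.02949689]), 'gripper_width': 0.9987887377902934}
side [ 0.453 -1.276  1.102] [[0.99, -0.11, 0.0], [-0.06, -0.61, -0.79], [0.09, 0.79, -0.61]] 508.0911727705763
top [0.443 0.032 1.233] [[0.01, -1.0, 0.01], [-0.99, -0.02, -0.14], [0.14, -0.01, -0.99]] 427.40307813431224
scraper_grip side [([261.9, 289.1], 0.66)]
scraper_grip top [([373.3, 248.6], 0.95), ([105.0, 262.7], 0.51)]
    [ 0.5053 -0.2622  0.0087] [[-0.6, 0.1], [-0.0, -0.6]]
scraper_tip side [([306.3, 279.0], 0.56)]

[... 967 characters left out ...]
.7, 27.1]]
shaker side [([313.7, 332.0], 0.69)]
shaker top [([424.4, 210.2], 0.72), ([261.9, 178.5], 0.4)]
    [ 0.6268 -0.4187 -0.0062] [[-2.9, 0.5], [0.1, -2.7]]
cup1 side [([337.9, 291.0], 0.87), ([239.0, 154.3], 0.72)]
cup1 top [([106.2, 260.0], 0.65), ([191.5, 164.2], 0.62)]
    [ 0.7261  0.7412 -0.9736] [[-47.3, -16.3], [28.2, -48.5]]
cup2 side [([337.9, 291.0], 0.87), ([239.0, 154.3], 0.72)]
cup2 top [([106.2, 260.0], 0.65), ([191.5, 164.2], 0.62)]
    [ 0.7261  0.7412 -0.9736] [[-47.3, -16.3], [28.2, -48.5]]
cup3 side [([337.9, 291.0], 0.87), ([239.0, 154.3], 0.72)]
cup3 top [([106.2, 260.0], 0.65), ([191.5, 164.2], 0.62)]
    [ 0.7261  0.7412 -0.9736] [[-47.3, -16.3], [28.2, -48.5]]
```

View pics/side0.png

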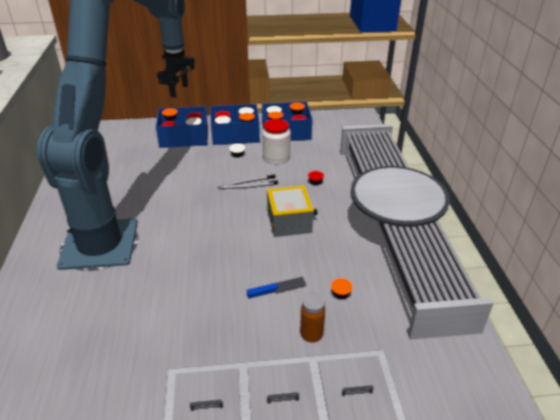

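View pics/top0.png

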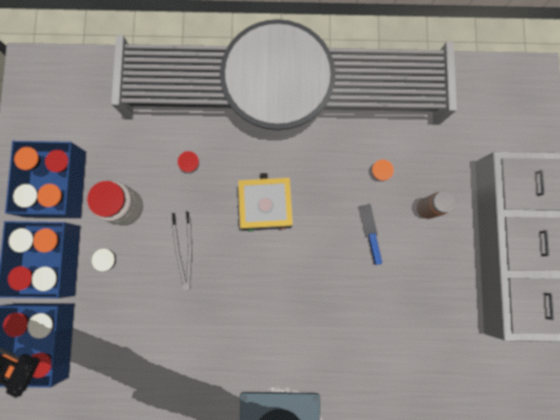

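```bash
python3 - <<'E'
from h import *
a=cv2.imread("pics/top0.png");b=cv2.imread("pics/side0.png")
z=lambda i,x,y,w,h,s:cv2.resize(i[y:y+h,x:x+w],None,fx=s,fy=s,interpolation=cv2.INTER_CUBIC)
cv2.imwrite("pics/z1.png",np.hstack([z(a,225,165,80,75,5),z(b,255,175,80,75,5)]))
cv2.imwrite("pics/z2.png",np.hstack([z(a,345,195,60,75,5),z(b,240,265,80,75,5)]))
E
```

```text
(no output)
```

View pics/z1.png

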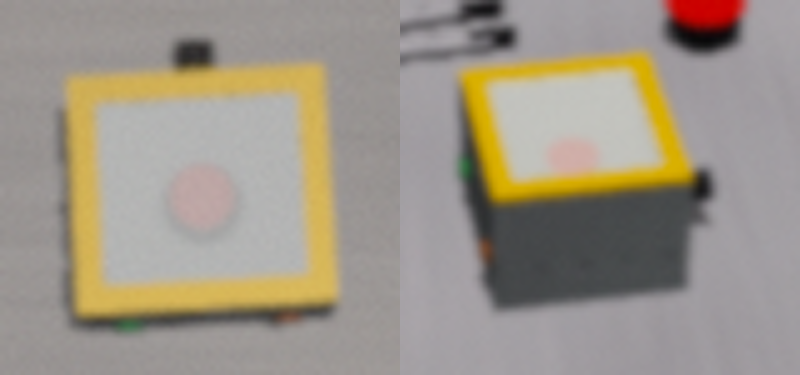

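View pics/z2.png

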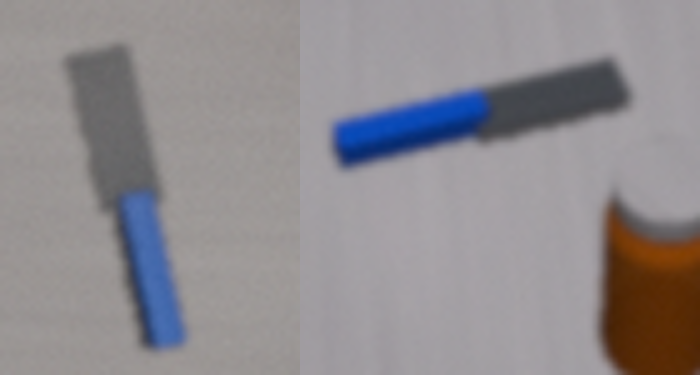

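```bash
cat > fit.py <<'E'
from h import *
from scipy.optimize import least_squares
P={n:optics.read_camera(n) for n in("side","top")}
T={(1,1):(66,78),(1,-1):(324,65),(0,-1):(338,302),(0,1):(77,318)}
S={(0,1):(62,73),(1,1):(247,54),(1,-1):(292,188),(0,-1):(96,198)}
SB={(0,-1):(98,307),(1,-1):(287,288)}
def X(v,k,th,top):
    x,y,a=v; s=np.array([k[0]*0.13,k[1]*.07])
    if top:
        # cover top surface (z +5mm), hinge at x=.13,z=.09
        d=.13*(1-k[0]); px=.13-d*np.cos(th)-.005*np.sin(th)*-1*-1; pz=.09+d*np.sin(th)+.005*np.cos(th)
    else: px=.13*k[0]; pz=0
    R=np.array([[np.cos(a),-np.sin(a)],[np.sin(a),np.cos(a)]])
    return [*(np.array([x,y])+R@[px,k[1]*.07]),pz]
def f(v):
    o=[]
    for k,u in T.items(): o+=list(proj(P["top"],X(v[:3],k,v[3],1))-np.array([225+u[0]/5,165+u[1]/5]))
    for k,u in S.items(): o+=list(proj(P["side"],X(v[:3],k,v[3],1))-np.array([255+u[0]/5,175+u[1]/5]))
    for k,u in SB.items(): o+=list(proj(P["side"],X(v[:3],k,v[3],0))-np.array([255+u[0]/5,175+u[1]/5]))
    return o
s=least_squares(f,[.556,.05,.05,.02],loss="soft_l1");print(s.x,np.round(f(s.x),1))
p=P["top"];q=P["side"]
# scraper
def g(v):
    x,y,a=v;c,s_=np.cos(a),np.sin(a)
    Q=lambda u,w,z:[x+c*u-s_*w,y+s_*u+c*w,z]
    o=[]
    for (u,w,z),uv in {(.13,.017,.012):(67,60),(.13,-.017,.012):(128,45),(-.045,.01,.022):(146,348),(-.045,-.01,.022):(185,342),(.045,.01,.022):(121,195),(.045,-.01,.022):(155,193)}.items():
        o+=list(proj(p,Q(u,w,z))-np.array([345+uv[0]/5,195+uv[1]/5]))
    for (u,w,z),uv in {(.13,.017,.012):(310,60),(.13,-.017,.012):(330,98),(-.045,.01,.022):(35,125),(-.045,-.01,.022):(45,146)}.items():
        o+=list(proj(q,Q(u,w,z))-np.array([240+(uv[0]-0)/5,265+uv[1]/5]))
    return o
s=least_squares(g,[.505,-.262,.15],loss="soft_l1");print(s.x,np.round(g(s.x),1))
E
python3 fit.py
```

```text
[ 0.55633935  0.04269583  0.06983451 -0.02919967] [ 0.4 -1.3  0.2 -1.4  0.3 -1.2  0.4 -1.6 -1.3 -0.2 -0.7 -1.1 -0.5 -2.9
 -1.4  0.4 -1.6  0.3 -0.7 -0.4]
[ 0.50372558 -0.26667531  0.20390055] [ 1.1 -1.7  0.4 -0.9  1.9  0.1  1.  -0.  -0.1 -0.6 -0.1 -1.5 -0.7 -1.4
 -0.8 -0.9 -2.3 -1.8 -2.6 -1. ]
```

```bash
cat >> h.py <<'E'
from scipy.spatial.transform import Rotation as Ro
def goal(pos,yaw,pitch=0.,flip=False):
    """tool down; tool y at (yaw-90deg); pitch>0 raises blade (rotation about world axis perpendicular to yaw)"""
    s=-1 if flip else 1
    y=s*np.array([np.sin(yaw),-np.cos(yaw),0]); z=np.array([0,0,-1.]); x=np.cross(y,z)
    R=Ro.from_matrix(np.c_[x,y,z])
    R=Ro.from_rotvec(-pitch*np.array([-np.sin(yaw),np.cos(yaw),0]))*R
    o=r.observe(); R0=Ro.from_rotvec(o["eef_rot"])
    d=R0.inv().apply(np.array(pos)-o["tool_pos"])*1000; w=(R0.inv()*R).as_rotvec()
    print("t",round(o["t"],2),"now",o["tool_pos"].round(4),"F",o["force"].round(1),"w",round(o["gripper_width"],3)); print("shift",d.round(1).tolist(),"turn",w.round(3).tolist())
E
python3 -c "
from h import *
goal([.524,-.2606,.15],.195)"
```

```text
t 1.5 now [0.2518 0.5992 0.2387] F [ 0.6  0.1 -0.3] w 1.001
shift [-584.0, -687.3, 88.7] turn [0.0, 0.0, 2.549]
```

Request:
step_arm:
  rows:
    - [[0,-584,-687,50,0,0,2.549],[0,-584,-687,50,0,0,2.549],[0,-584,-687,50,0,0,2.549],[0,-584,-687,50,0,0,2.549],[0,-584,-687,50,0,0,2.549],[0,-584,-687,50,0,0,2.549],[0,-584,-687,50,0,0,2.549],[0,-584,-687,50,0,0,2.549],[0,-584,-687,50,0,0,2.549],[0,-584,-687,50,0,0,2.549]]

```text
t: 2.75
tool_pos: [0.4409, 0.0027, 0.2045]
eef_rot: [-2.853, -1.314, -0.003]
force: [1.2, 0.9, -0.0]
gripper_width: 0.999
```

```bash
python3 -c "
from h import *
goal([.524,-.2606,.12],.195)"
```

```text
t 2.75 now [0.4409 0.0027 0.2045] F [ 1.2  0.9 -0. ] w 0.999
shift [-146.2, 234.2, 84.4] turn [0.0, -0.002, 0.668]
```

Request:
step_arm:
  rows:
    - [[0,-146,234,84,0,0,0.668],[0,-146,234,84,0,0,0.668],[0,-146,234,84,0,0,0.668],[0,-146,234,84,0,0,0.668],[0,-146,234,84,0,0,0.668],[0,-146,234,84,0,0,0.668],[0,-146,234,84,0,0,0.668],[0,-146,234,84,0,0,0.668]]

```text
t: 3.75
tool_pos: [0.525, -0.2565, 0.1205]
eef_rot: [-3.124, -0.318, -0.001]
force: [0.2, 1.1, 0.9]
gripper_width: 1.001
```

```bash
python3 - <<'E'
from h import *
P={n:optics.read_camera(n) for n in("side","top")}
z=lambda i,x,y,w,h,s:cv2.resize(i[y:y+h,x:x+w],None,fx=s,fy=s,interpolation=cv2.INTER_CUBIC)
cv2.imwrite("pics/a1.png",np.hstack([z(P["top"]["color"],320,190,100,110,4),z(P["side"]["color"],220,220,100,110,4)]))
o=r.observe()["tool_pos"]
for n,p in P.items(): print(n,"tcp px",proj(p,o).round(1),"grasp target px",proj(p,[.524,-.2606,.011]).round(1))
goal([.524,-.2606,.12],.195)
goal([.524,-.2606,.003],.195)
E
```

```text
side tcp px [267.4 259.4] grasp target px [267.7 287.7]
top tcp px [381.4 238.3] grasp target px [372.8 241.3]
t 3.85 now [ 0.525  -0.2569  0.1205] F [-0.4 -1.2  0.9] w 0.995
shift [-1.8, 3.4, 0.5] turn [-0.001, -0.001, 0.008]
t 3.85 now [ 0.525  -0.2569  0.1205] F [-0.4 -1.2  0.9] w 0.995
shift [-1.8, 3.5, 117.5] turn [-0.001, -0.001, 0.008]
```

View pics/a1.png

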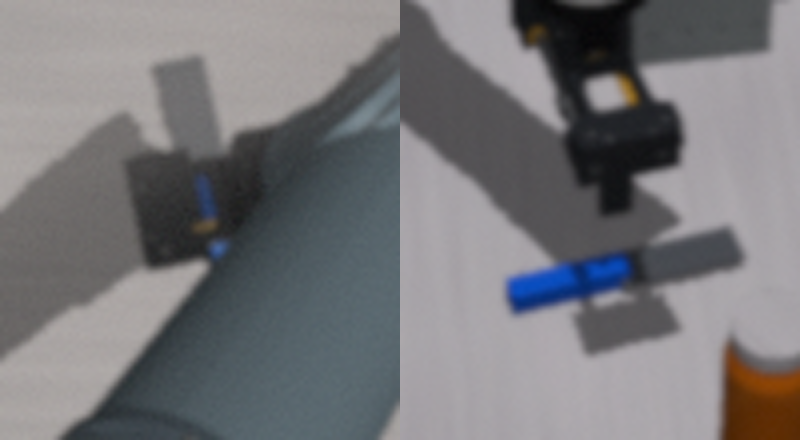

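Request:
step_arm:
  rows:
    - [[0,-2,3.5,50,0,0,0.008],[0,-2,3.5,90,0,0,0.008],[0,-2,3.5,110,0,0,0.008],[0,-2,3.5,110,0,0,0.008],[0,-2,3.5,110,0,0,0.008]]

```text
t: 4.47
tool_pos: [0.5244, -0.2626, 0.0116]
eef_rot: [3.126, 0.302, 0.003]
force: [-0.1, -0.3, -0.7]
gripper_width: 1.001
```

```bash
python3 -c "
from h import *
goal([.524,-.2606,.004],.195)"
```

```text
t 4.47 now [ 0.5244 -0.2626  0.0116] F [-0.1 -0.3 -0.7] w 1.001
shift [-0.0, -2.1, 7.5] turn [0.001, -0.002, -0.002]
```

Request:
step_arm:
  rows:
    - [[0,0,-1,7.5,0,0,0],[0,0,-1,7.5,0,0,0],[255,0,-1,7.5,0,0,0],[255,0,-1,7.5,0,0,0],[255,0,-1,7.5,0,0,0],[255,0,-1,7.5,0,0,0],[255,0,-1,7.5,0,0,0],[255,0,-1,7.5,0,0,0]]
  force: 55

```text
t: 5.48
tool_pos: [0.5232, -0.2611, 0.0026]
eef_rot: [3.127, 0.302, 0.0]
force: [-1.3, -0.4, -0.5]
gripper_width: 0.343
```

```bash
python3 -c "
from h import *
goal([.524,-.2606,.15],.195)"
```

```text
t 5.47 now [ 0.5232 -0.2611  0.0026] F [-1.3 -0.4 -0.5] w 0.343
shift [0.9, -0.3, -147.4] turn [0.0, -0.0, -0.002]
```

Request:
step_arm:
  rows:
    - [[255,0,0,0,0,0,0],[255,0,0,0,0,0,0],[255,0,0,0,0,0,0],[255,0,0,0,0,0,0]]

```text
t: 5.98
tool_pos: [0.5232, -0.2612, 0.0026]
eef_rot: [3.127, 0.302, 0.0]
force: [-0.4, -0.0, -1.2]
gripper_width: 0.22
```

Gripped (20 mm). Lift and check.

Request:
step_arm:
  rows:
    - [[255,0,0,-40,0,0,0],[255,0,0,-90,0,0,0],[255,0,0,-130,0,0,0],[255,0,0,-150,0,0,0],[255,0,0,-150,0,0,0],[255,0,0,-150,0,0,0]]

```text
t: 6.72
tool_pos: [0.5224, -0.2603, 0.151]
eef_rot: [-3.126, -0.303, 0.003]
force: [0.8, -0.6, -2.0]
gripper_width: 0.221
```

```bash
python3 - <<'E'
from h import *
P={n:optics.read_camera(n) for n in("side","top")}
z=lambda i,x,y,w,h,s:cv2.resize(i[y:y+h,x:x+w],None,fx=s,fy=s,interpolation=cv2.INTER_CUBIC)
cv2.imwrite("pics/a2.png",np.hstack([z(P["top"]["color"],320,170,100,110,4),z(P["side"]["color"],220,200,100,110,4)]))
o=r.observe()["tool_pos"];print(o,r.observe()["gripper_width"])
X=o+[.11*np.cos(.195),.11*np.sin(.195),.009]
for n,p in P.items():
  print(n,"exp tip",proj(p,X).round(1),[(a["at"],a["conf"]) for a in optics.landmark_of("scraper_tip",p)[:2]])
E
```

```text
[ 0.5222938  -0.26053656  0.15095574] 0.22065426749679923
side exp tip [304.5 241.9] [([308.7, 241.5], 0.89)]
top exp tip [377.6 195.9] [([378.3, 198.3], 0.86)]
```

View pics/a2.png

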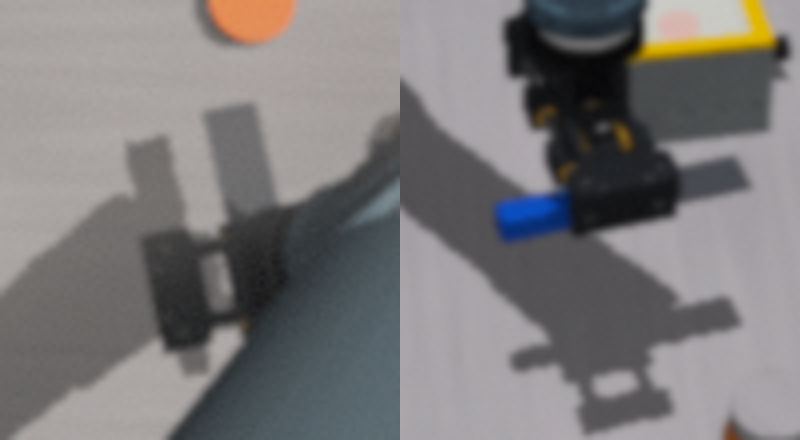

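```bash
python3 -c "
from h import *
goal([.421,.034,.15],.065)"
```

```text
t 6.92 now [ 0.5226 -0.2608  0.1515] F [ 0.7  0.2 -0.4] w 0.223
shift [-43.2, -308.8, 1.8] turn [-0.001, 0.002, 0.128]
```

Request:
step_arm:
  rows:
    - [[255,-90,-60,2,0,0,0.0],[255,-90,-110,2,0,0,0.03],[255,-90,-160,2,0,0,0.06],[255,-80,-210,2,0,0,0.09],[255,-60,-260,2,0,0,0.12],[255,-43,-309,2,0,0,0.128],[255,-43,-309,2,0,0,0.128],[255,-43,-309,2,0,0,0.128],[255,-43,-309,2,0,0,0.128]]

```text
t: 8.05
tool_pos: [0.4215, 0.0325, 0.1506]
eef_rot: [3.14, 0.098, -0.0]
force: [-0.1, 0.4, -0.7]
gripper_width: 0.223
```

```bash
python3 -c "
from h import *
goal([.421,.034,.0745],.065)"
```

```text
t 8.05 now [0.4215 0.0325 0.1506] F [-0.1  0.4 -0.7] w 0.223
shift [-0.4, -1.6, 76.1] turn [0.0, 0.0, -0.003]
```

Request:
step_arm:
  rows:
    - [[255,0,-1.5,30,0,0,0],[255,0,-1.5,60,0,0,0],[255,0,-1.5,76,0,0,0],[255,0,-1.5,76,0,0,0],[255,0,-1.5,76,0,0,0],[255,0,-1.5,76,0,0,0]]

```text
t: 8.8
tool_pos: [0.4223, 0.0353, 0.0753]
eef_rot: [-3.14, -0.101, -0.002]
force: [0.5, -0.2, -1.4]
gripper_width: 0.223
```

```bash
cat > look.py <<'E'
from h import *
import sys
P={n:optics.read_camera(n) for n in("side","top")}
z=lambda i,x,y,w,h,s:cv2.resize(i[y:y+h,x:x+w],None,fx=s,fy=s,interpolation=cv2.INTER_CUBIC)
cv2.imwrite(f"pics/{sys.argv[1]}.png",np.hstack([z(P["top"]["color"],215,140,100,130,4),z(P["side"]["color"],215,130,100,130,4)]))
o=r.observe()["tool_pos"];print(o.round(4))
X=o+[.11*np.cos(.065),.11*np.sin(.065),.009]
l=[]
for t in ["scraper_tip","cover_edge","slot"]:
  l=[]
  for n,p in P.items():
    q=optics.landmark_of(t,p); print(t,n,"exp tip",proj(p,X).round(1),[(np.round(a["at"],1).tolist(),round(a["conf"],2)) for a in q[:2]])
    if q: l.append((p,q[0]["at"]))
  if len(l)==2: print("  ",tri(l).round(4))
E
python3 look.py b1; python3 -c "
from h import *
goal([.421,.034,.0745],.065)"
```

```text
[0.4221 0.0356 0.0752]
scraper_tip side exp tip [261.9 204. ] [([263.7, 203.8], 0.48)]
scraper_tip top exp tip [266.7 235. ] [([267.3, 237.8], 0.53)]
   [0.531  0.041  0.0852]
cover_edge side exp tip [261.9 204. ] [([273.7, 199.2], 0.69), ([312.7, 333.2], 0.27)]
cover_edge top exp tip [266.7 235. ] [([267.8, 224.7], 0.67)]
   [0.5643 0.0401 0.1021]
slot side exp tip [261.9 204. ] [([271.1, 203.5], 0.74)]
slot top exp tip [266.7 235. ] [([266.4, 224.6], 0.84)]
   [0.5613 0.0441 0.0825]
t 9.2 now [0.4217 0.0355 0.0747] F [ 0.1  0.2 -1.1] w 0.223
shift [-0.8, 1.5, 0.2] turn [-0.0, -0.0, -0.0]
```

View pics/b1.png

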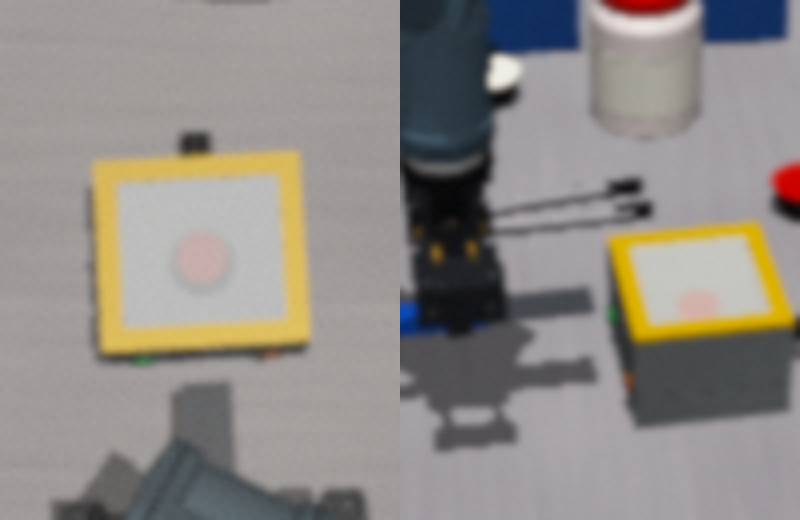

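Request:
step_arm:
  rows:
    - [[255,15,0,0.5,0,0,0],[255,24,0,0.5,0,0,0],[255,30,0,0.5,0,0,0],[255,36,0,0.5,0,0,0],[255,36,0,0.5,0,0,0]]

```text
t: 9.82
tool_pos: [0.458, 0.0377, 0.0741]
eef_rot: [3.14, 0.102, 0.0]
force: [0.2, -0.4, -1.5]
gripper_width: 0.221
```

```bash
python3 look.py b2; python3 -c "
from h import *
goal([.475,.037,.0745],.065)"
```

```text
[0.4573 0.0377 0.074 ]
scraper_tip side exp tip [272.5 203.2] [([276.0, 201.8], 0.68)]
scraper_tip top exp tip [266.2 222. ] [([265.6, 223.1], 0.44)]
   [0.5713 0.0462 0.086 ]
cover_edge side exp tip [272.5 203.2] [([271.6, 200.2], 0.7)]
cover_edge top exp tip [266.2 222. ] [([265.9, 223.2], 0.88)]
   [0.5634 0.0454 0.095 ]
slot side exp tip [272.5 203.2] [([270.1, 204.4], 0.85)]
slot top exp tip [266.2 222. ] [([267.5, 227.0], 0.97)]
   [0.5563 0.041  0.0813]
t 10.22 now [0.4575 0.0378 0.0741] F [-0.2  0.1 -0.8] w 0.22
shift [17.5, 1.9, -0.4] turn [-0.0, 0.0, -0.0]
```

View pics/b2.png

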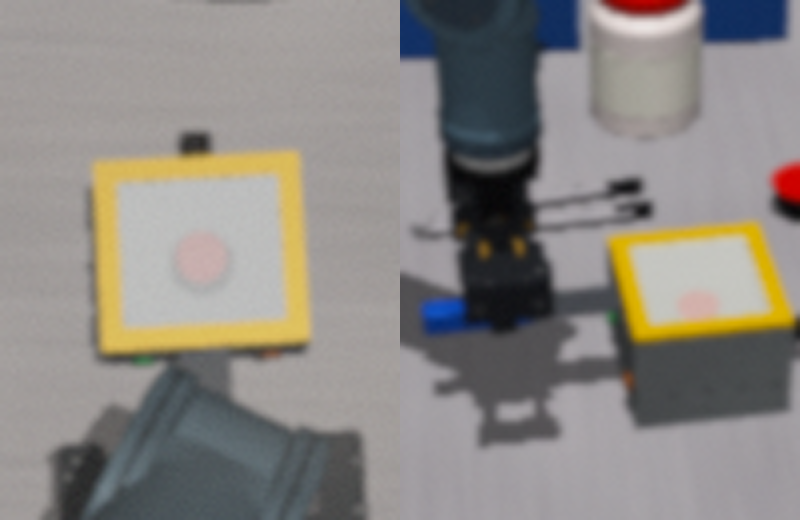

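Request:
step_arm:
  rows:
    - [[255,8,0,0,0,0,0],[255,16,0,0,0,0,0],[255,20,0,0,0,0,0],[255,20,0,0,0,0,0]]

```text
t: 10.72
tool_pos: [0.478, 0.039, 0.0741]
eef_rot: [3.14, 0.102, 0.0]
force: [0.3, -0.4, -1.9]
gripper_width: 0.222
```

Request:
step_arm:
  rows:
    - [[255,0,0,-5,0,0,0],[255,0,0,-10,0,0,0],[255,0,0,-15,0,0,0],[255,0,0,-20,0,0,0],[255,0,0,-20,0,0,0]]

```text
t: 11.35
tool_pos: [0.4776, 0.0392, 0.0945]
eef_rot: [-3.14, -0.102, -0.001]
force: [-0.7, -0.5, -0.8]
gripper_width: 0.224
```

```bash
python3 look.py b3; python3 -c "
from h import *
goal([.475,.037,.0745],.065)"
```

```text
[0.4777 0.0392 0.0942]
scraper_tip side exp tip [278.6 197.6] [([280.5, 194.6], 0.58)]
scraper_tip top exp tip [265.7 213.6] []
cover_edge side exp tip [278.6 197.6] []
cover_edge top exp tip [265.7 213.6] [([267.2, 223.8], 0.6)]
slot side exp tip [278.6 197.6] [([271.4, 202.6], 0.97)]
slot top exp tip [265.7 213.6] [([266.7, 226.9], 0.7), ([104.2, 261.3], 0.67)]
   [0.5584 0.0431 0.0865]
t 11.75 now [0.4776 0.039  0.0941] F [ 0.4 -0.1 -1.8] w 0.226
shift [-2.7, 1.9, 19.6] turn [0.0, 0.0, -0.0]
```

View pics/b3.png

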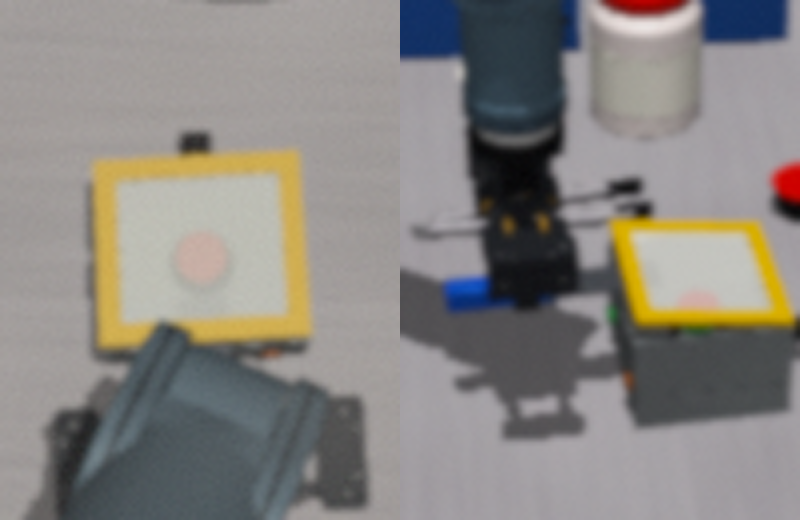

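Request:
step_arm:
  rows:
    - [[255,1.5,0,-8,0,0,0],[255,3.5,0,-16,0,0,0],[255,7,0,-25,0,0,0],[255,11,0,-34,0,0,0],[255,16,0,-43,0,0,0],[255,22,0,-51,0,0,0],[255,29,0,-58,0,0,0],[255,36,0,-64,0,0,0],[255,36,0,-64,0,0,0]]

```text
t: 12.88
tool_pos: [0.5148, 0.0414, 0.1587]
eef_rot: [3.14, 0.102, 0.003]
force: [0.4, 0.3, -1.4]
gripper_width: 0.22
```

```bash
python3 look.py b4; python3 -c "
from h import *
goal([.475,.037,.0745],.065)"
```

```text
[0.5139 0.0413 0.1582]
scraper_tip side exp tip [289.8 180.5] [([292.0, 180.6], 0.62)]
scraper_tip top exp tip [264.8 196.2] []
cover_edge side exp tip [289.8 180.5] []
cover_edge top exp tip [264.8 196.2] [([265.2, 201.0], 0.84)]
slot side exp tip [289.8 180.5] [([287.5, 170.6], 0.72), ([270.3, 204.0], 0.6)]
slot top exp tip [264.8 196.2] []
t 13.28 now [0.5134 0.0413 0.1581] F [-0.7 -1.4 -0.9] w 0.219
shift [-38.6, 1.8, 83.6] turn [0.0, 0.0, -0.0]
```

View pics/b4.png

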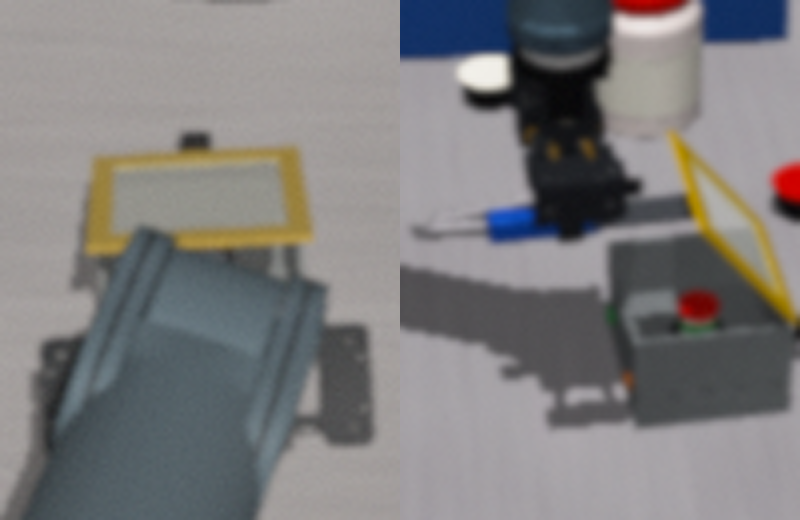

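Request:
step_arm:
  rows:
    - [[255,8,0,-6,0,0,0],[255,16,0,-11,0,0,0],[255,24,0,-14.5,0,0,0],[255,31,0,-17,0,0,0],[255,38,0,-19,0,0,0],[255,45,0,-21,0,0,0],[255,50,0,-21,0,0,0],[255,55,0,-22,0,0,0],[255,55,0,-22,0,0,0]]

```text
t: 14.4
tool_pos: [0.569, 0.0449, 0.1803]
eef_rot: [3.14, 0.102, 0.002]
force: [-0.5, -0.5, -1.4]
gripper_width: 0.22
```

```bash
python3 look.py b5; python3 -c "
from h import *
goal([.475,.037,.0745],.065)"
```

```text
[0.5687 0.0448 0.1802]
scraper_tip side exp tip [306.8 173.2] [([311.0, 175.9], 0.53)]
scraper_tip top exp tip [263.7 173. ] [([101.1, 261.9], 0.57)]
   [ 0.6121  0.5126 -0.1034]
cover_edge side exp tip [306.8 173.2] [([309.2, 163.6], 0.71)]
cover_edge top exp tip [263.7 173. ] [([261.1, 170.7], 0.77)]
   [0.6815 0.0577 0.2207]
slot side exp tip [306.8 173.2] [([272.7, 205.0], 0.58), ([289.6, 202.7], 0.45)]
slot top exp tip [263.7 173. ] []
t 14.8 now [0.5684 0.045  0.1802] F [ 0.7  1.  -1.1] w 0.224
shift [-93.7, 1.9, 105.7] turn [-0.0, -0.0, -0.0]
```

View pics/b5.png

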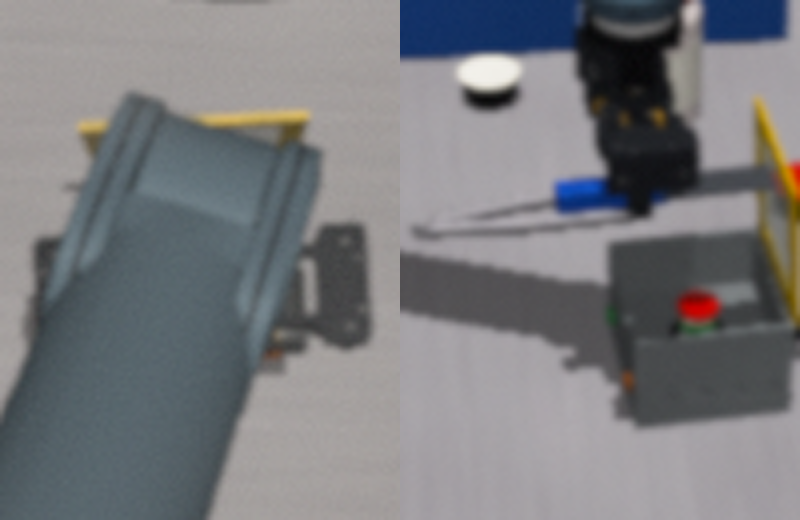

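```bash
cat > ang.py <<'E'
from h import *
P={n:optics.read_camera(n) for n in("side","top")}
bx=np.array([.5563,.0427]);a=.067;u=np.array([np.cos(a),np.sin(a)]);v=np.array([-u[1],u[0]])
for th in(1.45,1.55,1.6,1.65):
  for n in P:
    o=[]
    for w in(.07,-.07):
      for off in (0,.005):
        x=.13-.13*np.cos(th)+off*np.sin(th); z=.09+.13*np.sin(th)+off*np.cos(th)
        q=bx+u*x+v*w; X0=[*q,z]; o.append(proj(P[n],X0).round(1).tolist())
    print(th,n,o)
    if n=="side": print("   hinge",[proj(P[n],[*(bx+u*.13+v*w),.09]).round(1).tolist() for w in(.07,-.07)])
z=lambda i,x,y,w,h,s:cv2.resize(i[y:y+h,x:x+w],None,fx=s,fy=s,interpolation=cv2.INTER_CUBIC)
cv2.imwrite("pics/ang.png",np.hstack([z(P["top"]["color"],225,155,80,60,5),z(P["side"]["color"],270,145,60,60,5)]))
E
python3 ang.py
```

```text
1.45 side [[300.2, 154.2], [301.7, 153.9], [309.4, 178.3], [311.0, 178.0]]
   hinge [[303.7, 185.9], [312.7, 211.0]]
1.45 top [[235.2, 175.0], [235.1, 172.9], [292.9, 172.1], [292.8, 170.1]]
1.55 side [[304.1, 153.6], [305.6, 153.4], [313.6, 177.7], [315.2, 177.5]]
   hinge [[303.7, 185.9], [312.7, 211.0]]
1.55 top [[235.0, 169.7], [234.9, 167.7], [292.6, 166.8], [292.5, 164.8]]
1.6 side [[306.0, 153.4], [307.5, 153.3], [315.7, 177.5], [317.3, 177.4]]
   hinge [[303.7, 185.9], [312.7, 211.0]]
1.6 top [[234.9, 167.1], [234.8, 165.1], [292.5, 164.2], [292.4, 162.2]]
1.65 side [[308.0, 153.3], [309.5, 153.3], [317.8, 177.4], [319.3, 177.3]]
   hinge [[303.7, 185.9], [312.7, 211.0]]
1.65 top [[234.8, 164.5], [234.7, 162.5], [292.3, 161.7], [292.2, 159.7]]
```

View pics/ang.png

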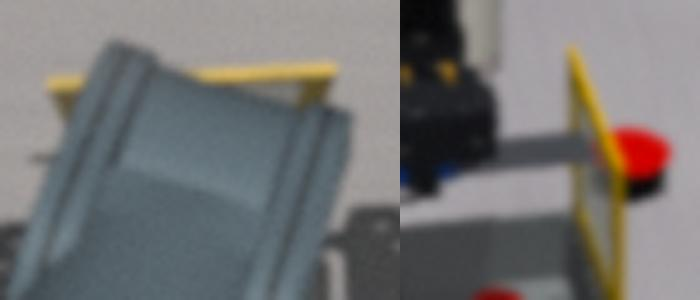

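Request:
step_arm:
  rows:
    - [[255,3,0,0,0,0,0],[255,6,0,0,0,0,0],[255,6,0,0,0,0,0]]

```text
t: 15.28
tool_pos: [0.5747, 0.0453, 0.1801]
eef_rot: [3.14, 0.102, 0.001]
force: [-0.4, -0.5, -1.3]
gripper_width: 0.223
```

```bash
python3 ang.py>/dev/null;python3 -c "
from h import *
goal([.475,.037,.0745],.065)"
```

```text
t 15.38 now [0.5746 0.0453 0.1802] F [-0.7  0.3 -1.3] w 0.221
shift [-100.0, 1.8, 105.6] turn [0.0, -0.0, -0.0]
```

View pics/ang.png

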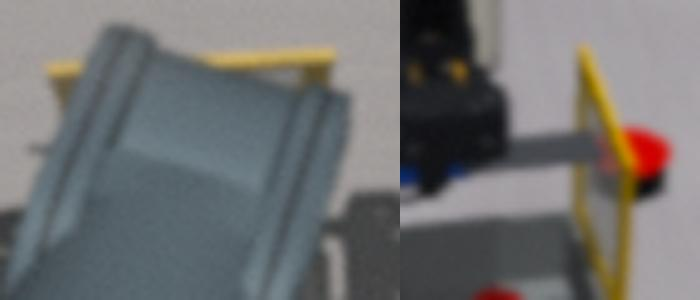

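Request:
step_arm:
  rows:
    - [[255,-10,0,0,0,0,0],[255,-30,0,0,0,0,0],[255,-70,0,0,0,0,0],[255,-110,0,0,0,0,0],[255,-140,20,0,0,0,0],[255,-140,60,0,0,0,0],[255,-140,100,0,0,0,0],[255,-140,100,0,0,0,0]]

```text
t: 16.38
tool_pos: [0.4405, -0.0664, 0.1805]
eef_rot: [3.14, 0.093, 0.002]
force: [0.8, 0.2, -1.5]
gripper_width: 0.224
```

```bash
python3 ang.py >/dev/null;python3 -c "
from h import *
goal([.522,-.261,.08],.195)"
```

```text
t 16.48 now [ 0.4406 -0.0634  0.1801] F [ 0.   0.8 -0.6] w 0.218
shift [68.7, 202.5, 99.9] turn [-0.001, 0.0, -0.131]
```

View pics/ang.png

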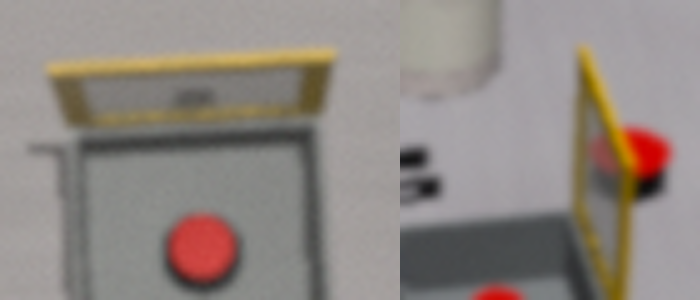

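Request:
step_arm:
  rows:
    - [[255,0,60,0,0,0,0],[255,10,110,20,0,0,-0.05],[255,40,160,50,0,0,-0.1],[255,69,202,80,0,0,-0.131],[255,69,202,100,0,0,-0.131],[255,69,202,100,0,0,-0.131],[255,69,202,100,0,0,-0.131]]

```text
t: 17.35
tool_pos: [0.5232, -0.259, 0.0808]
eef_rot: [-3.126, -0.31, -0.001]
force: [-0.1, 0.9, -0.7]
gripper_width: 0.221
```

```bash
python3 -c "
from h import *
goal([.522,-.261,.003],.195)"
```

```text
t 17.35 now [ 0.5232 -0.259   0.0808] F [-0.1  0.9 -0.7] w 0.221
shift [-1.7, 1.8, 77.8] turn [-0.001, -0.0, 0.002]
```

Request:
step_arm:
  rows:
    - [[255,0,0,30,0,0,0],[255,0,0,55,0,0,0],[255,0,0,68,0,0,0],[255,0,0,74,0,0,0],[255,0,0,77,0,0,0],[255,0,0,77,0,0,0],[255,0,0,77,0,0,0]]

```text
t: 18.23
tool_pos: [0.5234, -0.2608, 0.0036]
eef_rot: [3.126, 0.307, 0.001]
force: [-0.0, -1.0, -0.8]
gripper_width: 0.221
```

```bash
python3 -c "
from h import *
goal([.522,-.261,.003],.195)"
```

```text
t 18.23 now [ 0.5234 -0.2608  0.0036] F [-0.  -1.  -0.8] w 0.221
shift [-1.4, -0.1, 0.6] turn [0.001, -0.001, 0.001]
```

Request:
step_arm:
  rows:
    - [[255,0,0,0.5,0,0,0],[0,0,0,0.5,0,0,0],[0,0,0,0.5,0,0,0],[0,0,0,0.5,0,0,0],[0,0,0,0.5,0,0,0],[0,0,0,0.5,0,0,0],[0,0,0,-20,0,0,0],[0,0,0,-70,0,0,0],[0,0,0,-120,0,0,0],[0,0,0,-170,0,0,0]]

```text
t: 19.48
tool_pos: [0.5229, -0.2608, 0.1761]
eef_rot: [3.126, 0.306, 0.002]
force: [-0.1, -0.9, 1.2]
gripper_width: 1.0
```

```bash
cat > look2.py <<'E'
from h import *
import sys
P={n:optics.read_camera(n) for n in("side","top")}
for n,p in P.items(): cv2.imwrite(f"pics/{sys.argv[1]}{n}.png",p["color"])
for t in ["plunger_top","cover_edge","scraper_grip","scraper_tip"]:
  l=[]
  for n,p in P.items():
    q=optics.landmark_of(t,p); print(t,n,[(np.round(a["at"],1).tolist(),round(a["conf"],2)) for a in q[:2]])
    if q: l.append((p,q[0]["at"]))
    if n=="top" and q and t=="plunger_top": print("   onz",onz(p,q[0]["at"],.07).round(4))
  if len(l)==2: print("  ",tri(l).round(4))
goal([.62,.047,.15],.065)
E
python3 look2.py c1
```

```text
plunger_top side [([287.6, 204.6], 0.62)]
plunger_top top [([190.5, 166.5], 0.69), ([264.8, 202.1], 0.65)]
   onz [0.7206 0.258  0.07  ]
   [ 0.7016  0.2835 -0.0957]
cover_edge side [([311.2, 162.2], 0.9)]
cover_edge top [([263.7, 166.8], 0.63), ([105.2, 262.3], 0.21)]
   [0.6878 0.0514 0.2299]
scraper_grip side []
scraper_grip top [([377.0, 249.2], 0.73)]
scraper_tip side [([309.0, 278.3], 0.56), ([313.0, 161.4], 0.22)]
scraper_tip top [([364.0, 206.0], 0.76)]
   [ 0.6373 -0.2374  0.0112]
t 19.98 now [ 0.5224 -0.2604  0.1722] F [0.2 0.1 0. ] w 0.996
shift [155.5, -282.5, 22.1] turn [-0.001, 0.002, 0.131]
```

View pics/c1side.png

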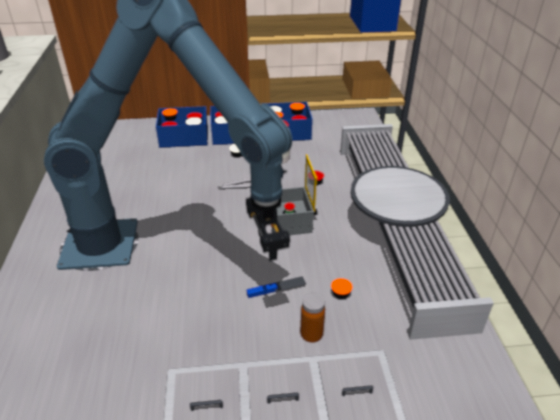

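View pics/c1top.png

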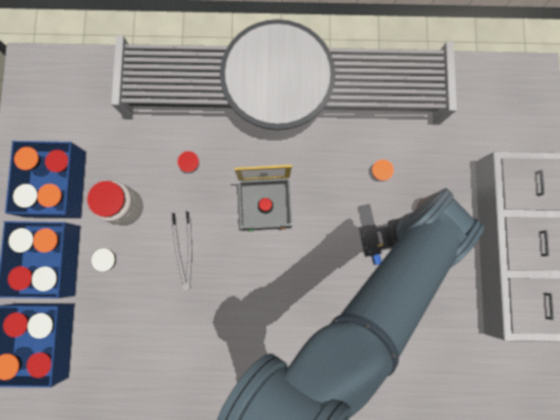

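```bash
python3 - <<'E'
from h import *
P={n:optics.read_camera(n) for n in("side","top")}
C={}
for n,p in P.items():
    c=p["color"].astype(int); m=((c[...,2]>130)&(c[...,1]<70)&(c[...,0]<80))
    b=(250,190,280,220) if n=="top" else (275,195,302,215)
    M=np.zeros_like(m);M[b[1]:b[3],b[0]:b[2]]=m[b[1]:b[3],b[0]:b[2]]
    ys,xs=np.nonzero(M); C[n]=(xs.mean(),ys.mean()); print(n,C[n],len(xs),xs.min(),xs.max(),ys.min(),ys.max(), onz(p,C[n],.07).round(4))
print(tri([(P[n],C[n]) for n in P]).round(4))
u=np.array([np.cos(.067),np.sin(.067)]);print("box:",np.array([.5563,.0427])+.065*u)
E
```

```text
side (np.float64(289.1896551724138), np.float64(206.0)) 58 285 294 203 209 [0.622  0.0407 0.07  ]
top (np.float64(264.4931506849315), np.float64(204.24657534246575)) 73 259 271 199 210 [0.6176 0.0504 0.07  ]
[0.6211 0.0505 0.062 ]
box: [0.62115416 0.04705174]
```

Request:
step_arm:
  rows:
    - [[255,20,-50,10,0,0,0],[255,30,-100,10,0,0,0.04],[255,50,-150,20,0,0,0.08],[255,80,-200,20,0,0,0.131],[255,110,-250,20,0,0,0.131],[255,135,-283,20,0,0,0.131],[255,154,-283,20,0,0,0.131],[255,154,-283,20,0,0,0.131],[255,154,-283,20,0,0,0.131]]

```text
t: 21.2
tool_pos: [0.6182, 0.0457, 0.1529]
eef_rot: [3.139, 0.099, -0.002]
force: [-0.2, -0.2, -0.4]
gripper_width: 0.014
```

```bash
python3 look2.py c2; python3 -c "
from h import *
goal([.62,.048,.085],.065)
a=cv2.imread('pics/c2top.png');b=cv2.imread('pics/c2side.png')
z=lambda i,x,y,w,h,s:cv2.resize(i[y:y+h,x:x+w],None,fx=s,fy=s,interpolation=cv2.INTER_CUBIC)
cv2.imwrite('pics/c2z.png',np.hstack([z(a,215,140,100,130,4),z(b,245,110,100,130,4)]))"
```

```text
plunger_top side [([290.9, 204.1], 0.4)]
plunger_top top []
cover_edge side []
cover_edge top [([185.2, 251.6], 0.74)]
scraper_grip side [([266.8, 289.1], 0.97)]
scraper_grip top [([372.2, 247.1], 0.63)]
   [ 0.5147 -0.2602  0.0047]
scraper_tip side [([306.6, 279.4], 0.82)]
scraper_tip top [([363.2, 208.4], 0.84)]
   [ 0.6307 -0.2361  0.006 ]
t 21.7 now [0.619  0.0469 0.1532] F [ 0.6 -0.5 -0.5] w 0.007
shift [1.0, -0.0, 3.2] turn [-0.0, -0.0, -0.0]
t 21.7 now [0.619  0.0469 0.1532] F [ 0.6 -0.5 -0.5] w 0.007
shift [1.0, -1.0, 68.2] turn [-0.0, -0.0, -0.0]
```

View pics/c2z.png

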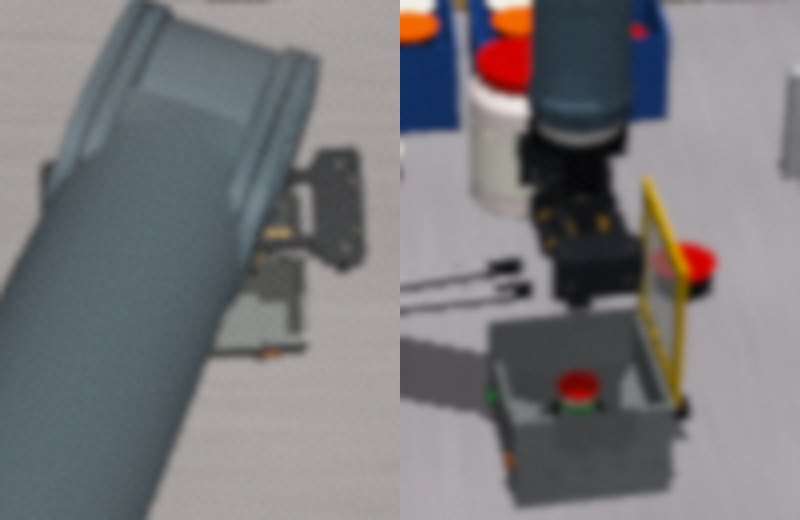

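Request:
step_arm:
  rows:
    - [[255,1,-1,20,0,0,0],[255,1,-1,40,0,0,0],[255,1,-1,55,0,0,0],[255,1,-1,65,0,0,0],[255,1,-1,70,0,0,0],[255,1,-1,70,0,0,0]]

```text
t: 22.45
tool_pos: [0.62, 0.0479, 0.083]
eef_rot: [3.14, 0.102, -0.0]
force: [-0.2, 0.1, 0.6]
gripper_width: 0.005
```

```bash
python3 look2.py c3|tail -2; python3 -c "
from h import *
goal([.62,.048,.06],.065)
a=cv2.imread('pics/c3top.png');b=cv2.imread('pics/c3side.png')
z=lambda i,x,y,w,h,s:cv2.resize(i[y:y+h,x:x+w],None,fx=s,fy=s,interpolation=cv2.INTER_CUBIC)
cv2.imwrite('pics/c3z.png',np.hstack([z(a,215,140,100,130,4),z(b,245,110,100,130,4)]))"
```

```text
t 22.95 now [0.6201 0.048  0.0833] F [ 0.2 -0.9  0.2] w 0.005
shift [-0.1, 1.0, -66.7] turn [-0.0, -0.0, -0.0]
t 22.95 now [0.6201 0.048  0.0833] F [ 0.2 -0.9  0.2] w 0.005
shift [-0.1, 0.0, 23.3] turn [-0.0, -0.0, -0.0]
```

View pics/c3z.png

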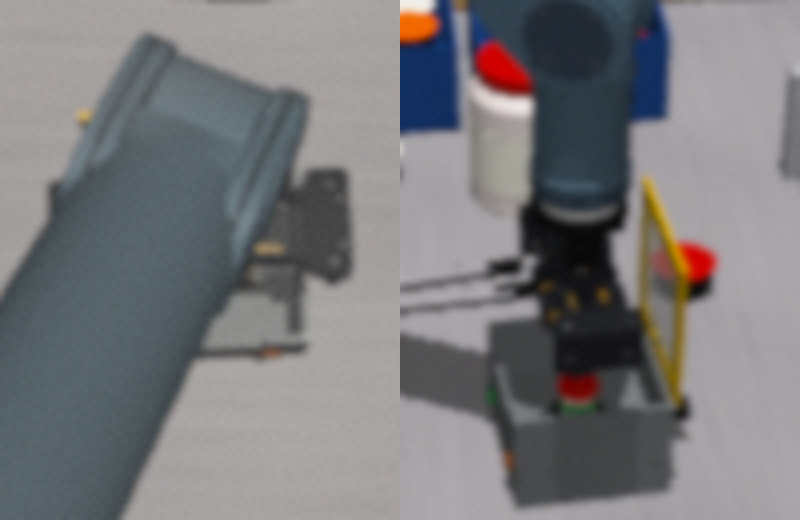

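```bash
cat > f.py <<'E'
from h import *
F=[];Z=[]
for i in range(5):
    optics.read_camera("side");o=r.observe();F.append(o["force"]);Z.append(o["tool_pos"])
print(o["t"],"F",np.mean(F,0).round(2),np.std(F,0).round(1),"pos",np.mean(Z,0).round(4))
E
python3 f.py
```

```text
23.2 F [-0.07 -0.14  0.33] [0.7 0.4 0.3] pos [0.62   0.048  0.0832]
```

Request:
step_arm:
  rows:
    - [[255,0,0,5,0,0,0],[255,0,0,10,0,0,0],[255,0,0,13,0,0,0],[255,0,0,16,0,0,0],[255,0,0,16,0,0,0]]

```text
t: 23.82
tool_pos: [0.6197, 0.048, 0.0671]
eef_rot: [-3.14, -0.102, 0.001]
force: [-3.6, 0.7, 5.4]
gripper_width: 0.004
```

```bash
python3 f.py
```

```text
24.075 F [-3.05  0.14  4.93] [0.2 0.3 0.4] pos [0.6197 0.048  0.0672]
```

```bash
python3 -c "
from h import *
P={n:optics.read_camera(n) for n in('side','top')}
print(r.observe()['ft_torque'])
z=lambda i,x,y,w,h,s:cv2.resize(i[y:y+h,x:x+w],None,fx=s,fy=s,interpolation=cv2.INTER_CUBIC)
cv2.imwrite('pics/c4z.png',np.hstack([z(P['top']['color'],215,140,100,130,4),z(P['side']['color'],265,140,70,95,5.48)[:520]]))"
```

```text
[0.09430096 0.9159915  0.01438129]
```

View pics/c4z.png

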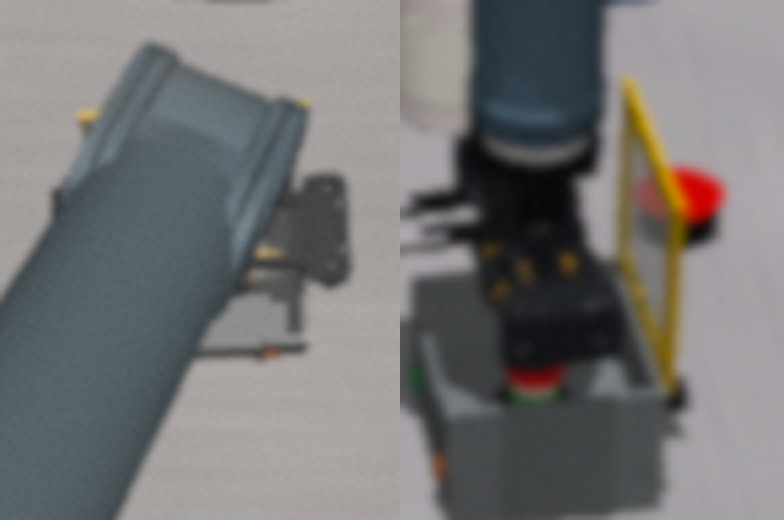

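Request:
step_arm:
  rows:
    - [[255,-0.3,0,2,0,0,0],[255,-0.5,0,4,0,0,0],[255,-0.5,0,5.5,0,0,0],[255,-0.5,0,6.5,0,0,0],[255,-0.5,0,6.5,0,0,0]]

```text
t: 24.8
tool_pos: [0.6198, 0.048, 0.061]
eef_rot: [-3.14, -0.102, -0.001]
force: [-3.1, 0.7, 7.1]
gripper_width: 0.006
```

```bash
python3 f.py
```

```text
25.05 F [-3.55  0.48  7.18] [0.7 0.4 0.4] pos [0.6198 0.048  0.061 ]
```

Request:
step_arm:
  rows:
    - [[255,-0.5,0,0.7,0,0,0],[255,-0.5,0,1.2,0,0,0],[255,-0.5,0,1.2,0,0,0],[255,-0.5,0,1.2,0,0,0]]

```text
t: 25.55
tool_pos: [0.6198, 0.048, 0.0601]
eef_rot: [-3.14, -0.102, -0.003]
force: [-2.3, 0.5, 8.5]
gripper_width: 0.007
```

```bash
python3 f.py; python3 f.py; python3 look2.py d1
```

```text
25.8 F [-2.72  0.97  7.9 ] [0.5 0.3 0.2] pos [0.6198 0.048  0.0601]
26.05 F [-2.31  0.75  7.84] [0.6 0.1 0.1] pos [0.6198 0.048  0.0601]
plunger_top side [([290.9, 205.6], 0.47)]
plunger_top top []
cover_edge side [([310.2, 165.6], 0.72), ([319.0, 179.6], 0.41)]
cover_edge top []
scraper_grip side [([263.9, 288.5], 0.77), ([340.9, 292.0], 0.25)]
scraper_grip top [([374.5, 249.2], 0.87)]
   [ 0.5072 -0.2647  0.0131]
scraper_tip side [([305.4, 279.7], 0.73)]
scraper_tip top [([362.6, 208.8], 0.97), ([373.7, 247.5], 0.42)]
   [ 0.6286 -0.2347  0.0038]
t 26.55 now [0.6198 0.048  0.0601] F [-2.7  2.   7.8] w 0.005
shift [0.3, 1.0, -89.9] turn [-0.0, -0.002, -0.0]
```

View pics/d1side.png

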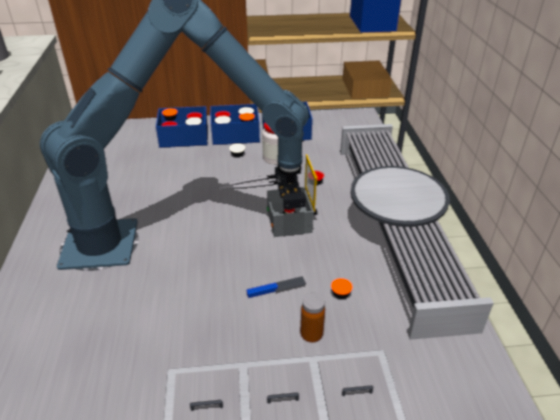

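Both measures agree: the TCP is at 60.1 mm (9.9 mm pressed) and the force is about 7.9 N. The side picture shows the cover upright at (311,185), the scraper flat at (277,287), and the fingers in the box at (289,205). I'm handing it in while holding.

```bash
python3 -c "
from h import *
print(r.hand_in()); o=r.observe(); print(o['t'],o['tool_pos'],o['force'])"
```

```text
the job is handed in; nothing more can be done
None
the job is handed in; nothing more can be done
```

I levered the cover upright with the scraper blade, laid the scraper flat back where it came from, and handed in at about 26.5 s while still holding the plunger half-way in.

- **Plunger:** the last readings put the fingertips at z = 60.1 mm, which is 9.9 mm pressed. The upward force was about 7.9 N against the 8 N expected. Earlier in the press the force had read 0.5–0.7 N low for the height, but at the end the two agreed to within about 0.5 N.
- **Side force:** a steady sideways force of about 2.5–3 N on the fingertips remained. I took it to be friction on the plunger head; no other contact showed in the pictures.
- **Cover:** it stayed put after the blade withdrew and stood at about 1.59 rad, estimated from the pictures.
- **Scraper and other items:** the scraper lies flat, about 0.2 m clear of the box. I moved nothing else, and in the last side picture the jar, shaker, tongs and cups look where they started.

After hand-in the robot could not be read any more, so I have no check on the final second.

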